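Clear the chips from the drilling jig and hold its guard open

ROBOT

A 7-joint arm with a two-finger parallel gripper is mounted at the origin on the work surface. World frame = base frame: x ahead of the robot, y to its left, z up, the work surface at z = 0. Lengths are in m, angles in degrees, forces in N, time in s.
With the tool pointing down it reaches from about 0.425 to 0.875 m from the base axis. Payload 8.4 kg.
Tool frame: the origin (TCP) lies at the centre of the arm's flange, where the gripper is bolted on; the fingertips stand 182 mm ahead of it and the grasp point (between the pads) lies 164 mm ahead of it; z points along the fingers, y is the line along which they close (so a half turn about z gives the same grasp; the last joint's range is limited). The gripper opens to 87 mm and grips with 3 to 60 N. Pads are 19 mm wide; open, the fingers measure 117 mm over their backs; the gripper's body (75 mm by 190 mm) begins 51 mm behind the grasp point.
Start: joints at [59.805, 19.091, 2.286, 83.961, -0.768, 76.965, -3.352], TCP at [0.27, -0.591, 0.405] pointing down, gripper open.
Joint ranges: [-147.57, 147.57], [-21.85, 119.76], [-74.77, 79.35], [14.55, 137.4], [-85.83, 265.84], [4.83, 119.75], [-152.11, 152.11]. Speed limits (degrees/s): [127.2, 127.2, 159.86, 159.86, 180, 180, 180].

INTERFACE

Orientations are given as [roll, pitch, yaw] about the fixed x, y, z axes, in that order (R = Rz(yaw) Ry(pitch) Rx(roll)).
In Python, from station import * gives the robot as it stands.
- The arm moves only by the tool step_arm, never from a script. Its argument "steps" is a list that holds one entry, the list of rows, each a list of 4 numbers: the shift along the tool's x, y, z as a fraction of full scale, then the turn about the tool's z as a fraction of full scale. A call has 1 to 5 rows; each row shifts and turns the commanded pose from where the row before left it, along the tool's axes as they then stand; what a row does not reach is not made up. Full scale, the value 1, is 2.5 cm for a shift and 0.15 rad for a turn. A row lasts 1/8 s, in which the tool goes at most 62.5 mm and 10.7 degrees, less where a joint would pass 70% of its speed; a pose out of reach is approached as far as the arm can. A call with a number of a shift or a turn outside -1 to 1 is refused whole. A call with a gripper value outside its range is refused whole. "grip" is the opening, from -1 (shut) to 1 (fully open), set as the call begins (left out, the last holds). The fingers move at their own pace and stop on an object; "squeeze" is the grip in N (left out, the last holds). Time passes only in rows, so rows that do not move let the fingers close. It gives the time, the measured TCP pose, the force, the opening and the grip force at its end, in the units of the state.
- get_obs(): the state, without advancing time (a new reading comes with each control period).
- get_image(name): name is "scene" or "top" or "wrist"; returns a dict with "pixels" (400x640x3 uint8, red, green, blue), "intrinsics" (3x3 intrinsics, pixels), "dist_coeffs" ([k1, k2, p1, p2, k3] as OpenCV has them; the pictures are not rectified), "view" (4x4, takes a point from world to camera coordinates); the wrist camera has in their place "hand_eye" (4x4, takes a point from camera to tool coordinates, whose origin is the TCP and whose axes are the flange's). Camera axes: x right, y down, z forward; pixel columns grow to the right and rows downward; lengths in m; the calibration is good to about 2 mm. A picture is of the moment at which its call begins: read the wrist's pose just before it. There is no depth.
- hand_in(): hands the job in; it is judged then, once.
Trained networks look in the newest picture that a camera, given by its name, has taken for a name from the list of things; names that differ only in an ending like _2 or _b are one class to them, and where a whole thing is asked for, a point or a joint stands for the part that bears it (a point fixed in the world has none). Each returns a list of dicts, best first, with "p" (0 to 1); they miss things now and then, are a little off and sometimes report something else, mostly with a low value. They report only what shows in the picture. A call takes as long as a camera call. They do not tell look-alikes from the thing itself.
- regions_of(camera, name): "mask" (400x640 bool, what is visible of it) and "uv" ([column, row] in pixels, amid what is visible of it).
- mark_of(camera, name): "uv" ([column, row] in pixels: a listed point, or the origin of a listed thing).
The state is a dict: "clock": time; "qpos": joint angles; "joint_velocities": joint speeds; "effort": joint torques, N m; "ee_pos": TCP position; "eef_rot": TCP orientation; "ft_force": force on the tool from outside, world axes, zero at the start; "ft_torque": the same for the moment, N m; "finger_gap": finger opening in m; "grasp_force": force on a finger pad.
Only numpy, scipy, OpenCV 4.12 (cv2) and the standard library are available. Lean on these libraries where they do the work, as an engineer would, in place of code of your own. Each camera call takes 0.05 s, during which the arm holds its last target. There are 200 camera calls.

TASK

Pick up the scraper block and, touching the chips with nothing but the scraper, sweep all four brass chips along the channel in front of the drilling jig and off its end into the yellow trough, then stand the scraper back upright on its green mat and let go of it. Only then lift the jig's spring-loaded orange guard by its steel bar handle to 50 degrees from closed, so that the clamped part can be inspected, and finish while still gripping or supporting the bar so that the guard stays still at that angle: do not let go. Leave the canister, the cordless drill, the screwdriver and the wrench where they are.

Things in the scene. Friction and masses are not known exactly. Their poses are not given: they have to be found in the camera images.
- jig: Fixed drilling jig, steel base 290 x 220 x 35 mm high (x -170 to +120). Origin on the bench under its centre line; x points away from the robot, y (left) along the channel, z up. Chip channel in front; behind it the blue housing, x -45 to +120, y -110 to +110, top at z 100 mm, covered by the orange guard. Yellow trough at the -y end of the channel.
- channel_mid (a point): Middle of the channel's flat floor, jig frame (-105, 0, 35) mm; axes as the jig's. Channel 120 mm wide (jig x -165 to -45), 220 mm long (y -110 to +110). A lip 8 mm proud runs along its front, the housing wall (65 mm) along its back; the +y end is open, the -y end drops into the trough.
- trough_mid (a point): Middle of the inner floor of the yellow trough, jig frame (-105, -147.5, 4) mm; axes as the jig's. Inside 122 mm along x, 67 mm along y (jig y -114 to -181); floor 31 mm below the channel floor; its three outer walls stand 17 mm above the channel floor (jig z 52).
- scraper: Loose scraper block, 0.16 kg, standing on the green mat. Black foot 100 (x) x 30 (y) x 25 mm high, its y faces do the pushing; red grip on top 60 (x) x 22 (y) mm from z 25 to z 70 mm. Origin at the centre of the underside, z up.
- mat: Green mat fixed on the bench, 140 (x) x 100 (y) x 3 mm, left or right of the jig. Origin at the centre of its underside.
- chip1: Loose brass chip, about 16 x 12 x 7 mm, 11 g, flat on the channel floor (within 37 mm of its centre line and between jig y -65 and +37 mm at the start). Origin at the centre of its underside.
- chip2: Loose brass chip, about 16 x 12 x 7 mm, 11 g, flat on the channel floor (within 37 mm of its centre line and between jig y -65 and +37 mm at the start). Origin at the centre of its underside.
- chip3: Loose brass chip, about 16 x 12 x 7 mm, 11 g, flat on the channel floor (within 37 mm of its centre line and between jig y -65 and +37 mm at the start). Origin at the centre of its underside.
- chip4: Loose brass chip, about 16 x 12 x 7 mm, 11 g, flat on the channel floor (within 37 mm of its centre line and between jig y -65 and +37 mm at the start). Origin at the centre of its underside.
- guard (a joint): Angle of the guard, rad: 0 closed (level), grows as its front edge rises, stop at 1.5; 50 degrees = 0.873. Orange frame with clear pane, 160 (x) x 220 (y) x 8 mm, underside at jig z 100 mm, hinged along its far (+x) edge. Spring and weight (about 0.3 kg) shut it: 3 to 4 N at the bar at all angles.
- bar_mid (a point): Middle of the axis of the guard's steel bar handle: round bar of 10 mm diameter, 110 mm long along y, on two legs near the guard's front edge; moves with the guard. With the guard closed it is at jig (-10, 0, 145.5) mm: 130 mm nearer than the hinge and 45 mm above it. The space under the bar down to the guard is 32 mm.
- guard_hinge (a point): Middle of the guard's hinge axis, jig (120, 0, 100.5) mm; the axis runs along the jig's y.
- canister: Bystander: green canister with orange cap, 66 mm diameter, 155 mm high, loose, origin at its underside.
- drill: Bystander: yellow and black cordless drill standing on its battery, 210 mm high, loose, origin at its underside.
- screwdriver: Bystander: screwdriver lying on the bench, loose.
- wrench: Bystander: wrench lying on the bench, loose.
Mind the look-alikes: they are no part of the job. Of the things that look like the scraper, the smallest one is meant.

How it is judged (in metres and radians):
On the way, in this order (a step that is already met when the one before it is completed fails the run):
1. all four chips lie in the trough, the guard still shut (x of chip1 in the frame of trough_mid between -0.065 and 0.065 m and y of chip1 in the frame of trough_mid between -0.038 and 0.038 m and z of each of chip1, chip2, chip3, chip4 in the frame of trough_mid below 0.025 m and x of chip2 in the frame of trough_mid between -0.065 and 0.065 m and y of chip2 in the frame of trough_mid between -0.038 and 0.038 m and x of chip3 in the frame of trough_mid between -0.065 and 0.065 m and y of chip3 in the frame of trough_mid between -0.038 and 0.038 m and x of chip4 in the frame of trough_mid between -0.065 and 0.065 m and y of chip4 in the frame of trough_mid between -0.038 and 0.038 m and value of joint guard below 0.1 rad), for 0.2 s.
2. the scraper stands upright on its mat, let go, the guard still shut (horizontal distance between scraper and mat below 0.045 m and height (world z) of scraper below 0.012 m and angle between scraper's own z axis and vertical below 0.15 rad and contact force between the fingers and scraper below 0.1 N and value of joint guard below 0.1 rad), for 0.2 s.
At the end, for the whole second after the job is handed in: The guard is held still by the gripper fingers on its bar at 50 degrees within 5 degrees, all four chips lie in the trough below the channel floor, and the scraper stands upright on the mat, centred within 45 mm, not touched (x of chip1 in the frame of trough_mid between -0.065 and 0.065 m and y of chip1 in the frame of trough_mid between -0.038 and 0.038 m and z of each of chip1, chip2, chip3, chip4 in the frame of trough_mid below 0.025 m and x of chip2 in the frame of trough_mid between -0.065 and 0.065 m and y of chip2 in the frame of trough_mid between -0.038 and 0.038 m and x of chip3 in the frame of trough_mid between -0.065 and 0.065 m and y of chip3 in the frame of trough_mid between -0.038 and 0.038 m and x of chip4 in the frame of trough_mid between -0.065 and 0.065 m and y of chip4 in the frame of trough_mid between -0.038 and 0.038 m and horizontal distance between scraper and mat below 0.045 m and height (world z) of scraper below 0.012 m and angle between scraper's own z axis and vertical below 0.15 rad and contact force between the fingers and scraper below 0.1 N and value of joint guard between 0.785 and 0.96 rad and velocity of joint guard between -0.1 and 0.1 rad/s and contact force between the fingers and guard_c0 above 0.5 N); the arm keeps its last pose, push and grip.
It fails at once if the gripper or arm touches a chip (contact force between any of the fingers, the arm and chip1 above 0.2 N or contact force between any of the fingers, the arm and chip2 above 0.2 N or contact force between any of the fingers, the arm and chip3 above 0.2 N or contact force between any of the fingers, the arm and chip4 above 0.2 N).
It fails at once if a bystander (canister, drill, screwdriver, wrench) is moved by more than 30 mm (distance of any of canister, drill, screwdriver, wrench from where it was at the start of the episode above 0.03 m).
It also fails if it takes over 67 s, if anything falls off the work surface, if the arm or the gripper's body presses on something with over 40 N, if the wrist force passes 120 N, or if a joint passes its speed limit or range.

## Working session

There is one attempt and no reset: what is moved stays moved. The work goes in short steps, Python scripts to look and compute and a tool call to move; the robot and the scene stay as the last step left them, time stands still between calls to the robot, and variables do not carry over. Pictures are saved under pics/ and viewed, at most 10 in all, crops included, and the job is handed in when it is done.

Besides the shell and the picture viewer there is one more tool, called as name(argument=value, ...) on one line, values as JSON. step_arm: Moves the arm, as the interface text tells. Shift numbers are shares of 2.5 cm and turn numbers shares of 0.15 rad, none past 1 either way. Its arguments: {"type":"object","properties":{"steps":{"type":"array"},"grip":{"type":"number"},"squeeze":{"type":"number"}},"required":["steps"]}

```bash
mkdir -p pics; ls; python3 - <<'E'
from station import *
import cv2,numpy as np
o=get_obs();print({k:np.round(v,3) for k,v in o.items()})
a=get_image("top");b=get_image("scene")
for n,i in(("top",a),("scene",b)):
    cv2.imwrite(f"pics/{n}0.png",i["pixels"][:,:,::-1]);print(n,i["intrinsics"],i["dist_coeffs"],np.round(i["view"],3))
E
```

```text
pics
{'clock': np.float64(0.0), 'qpos': array([59.806, 19.133,  2.283, 84.01 , -0.768, 76.965, -3.353]), 'joint_velocities': array([-0.098,  0.002, -0.111,  0.053, -0.032, -0.033,  0.056]), 'effort': array([-1.0000e-03, -6.5637e+01,  1.3350e+00, -4.0382e+01, -6.0000e-02,
        4.5000e-02,  0.0000e+00]), 'ee_pos': array([ 0.27 , -0.591,  0.404]), 'eef_rot': array([-1.79908e+02,  6.00000e-03,  2.45090e+01]), 'ft_force': array([-0.24 ,  0.641, -0.128]), 'ft_torque': array([ 0.003, -0.027, -0.036]), 'grasp_force': np.float64(0.0), 'finger_gap': np.float64(0.087)}
top [[480.4648206    0.         316.21367386]
 [  0.         480.4648206  200.5080254 ]
 [  0.           0.           1.        ]] [-0.04796937  0.          0.          0.          0.        ] [[-0.008 -1.     0.004 -0.065]
 [-0.994  0.008 -0.105  0.49 ]
 [ 0.105 -0.005 -0.995  1.403]
 [ 0.     0.     0.     1.   ]]
scene [[410.73741009   0.         320.96297131]
 [  0.         410.73741009 200.81458341]
 [  0.           0.           1.        ]] [-0.00190023  0.          0.          0.          0.        ] [[ 0.872  0.49   0.004 -0.384]
 [ 0.348 -0.613 -0.709 -0.144]
 [-0.345  0.62  -0.705  1.762]
 [ 0.     0.     0.     1.   ]]
```

View pics/top0.png

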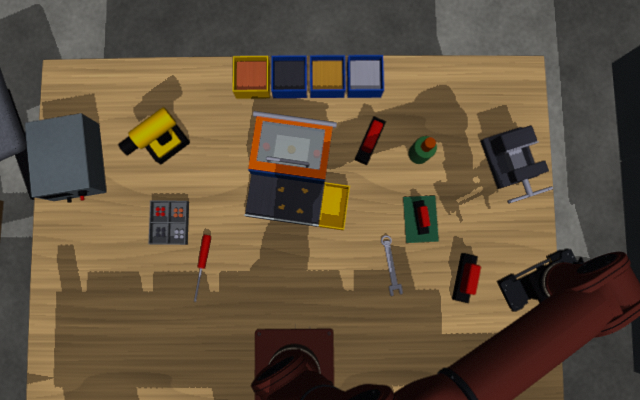

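View pics/scene0.png

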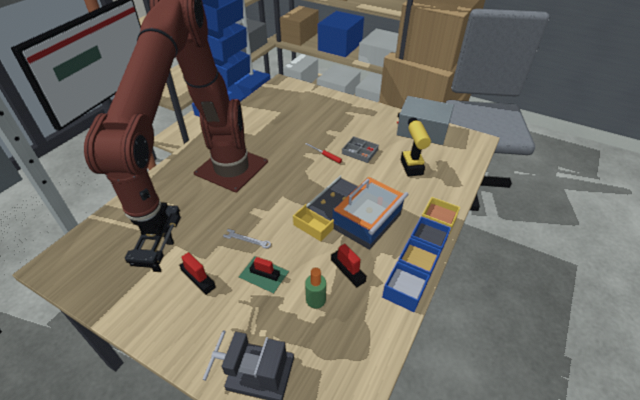

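The top view shows three red/black blocks: (370,140), (421,216) and (467,278). The one at (421,216) is the smallest and stands on the green mat, so it fits. The jig is at about (290,170), the trough at (335,205) and the chips near (290,197). I'll measure and make one enlarged crop.

```bash
cat > h.py <<'E'
from station import *
import cv2,numpy as np
from scipy.optimize import least_squares
np.set_printoptions(precision=4,suppress=True)
def ray(im,uv):
    K=np.array(im["intrinsics"]);d=np.array(im["dist_coeffs"]);V=np.array(im["view"])
    n=cv2.undistortPoints(np.array([[uv]],float),K,d)[0,0]
    R=V[:3,:3];return -R.T@V[:3,3],R.T@np.array([n[0],n[1],1])
def onz(im,uv,z):
    c,d=ray(im,uv);return c+d*(z-c[2])/d[2]
def proj(im,P):
    V=np.array(im["view"]);return cv2.projectPoints(np.atleast_2d(P).astype(float),cv2.Rodrigues(V[:3,:3])[0],V[:3,3],np.array(im["intrinsics"]),np.array(im["dist_coeffs"]))[0][:,0]
E
python3 - <<'E'
from h import *
I={n:get_image(n) for n in("top","scene")}
Z=dict(channel_mid=.035,trough_mid=.004,bar_mid=.1455,guard_hinge=.1005,jig=0,mat=0,scraper=.003,chip1=.035,canister=0,drill=0)
for k,z in Z.items():
    for c in I:
        print(k,c,[(np.round(m["uv"],1).tolist(),round(float(m["p"]),2),onz(I[c],m["uv"],z)[:2].round(4).tolist()) for m in mark_of(c,k)[:5] if m["p"]>.25])
t=I["top"]["pixels"]
for k,z in(("mat",.003),("scraper",.003)):
    for m in regions_of("top",k)[:3]:
        r=cv2.minAreaRect(np.argwhere(m["mask"])[:,::-1].astype(np.float32))
        c=[onz(I["top"],p,z) for p in cv2.boxPoints(r)]
        print(k,m["p"],m["uv"],m["mask"].sum(),np.array(c)[:,:2].round(3).tolist())
a=cv2.resize(t[110:310,345:505],None,fx=3,fy=3,interpolation=3)
b=cv2.resize(t[105:235,235:355],None,fx=2.6,fy=2.6,interpolation=3)
o=np.zeros((600,800,3),np.uint8);o[:600,:480]=a;o[:b.shape[0],484:484+b.shape[1]]=b
cv2.imwrite("pics/crop1.png",o[:,:,::-1])
E
```

```text
channel_mid top [([283.4, 195.3], 0.9, [0.5047, 0.0281])]
channel_mid scene [([336.9, 198.5], 0.82, [0.498, 0.0213]), ([247.6, 239.8], 0.49, [0.3229, -0.314])]
trough_mid top [([333.4, 209.3], 0.91, [0.4646, -0.1206])]
trough_mid scene [([313.1, 224.8], 0.98, [0.4722, -0.1171])]
bar_mid top [([291.9, 157.9], 0.97, [0.5952, -0.0025]), ([304.1, 192.6], 0.48, [0.4987, -0.0355])]
bar_mid scene [([361.4, 185.0], 0.88, [0.5915, 0.0243]), ([412.0, 167.5], 0.29, [0.7152, 0.2059])]
guard_hinge top [([292.5, 120.5], 0.97, [0.7131, -0.0024]), ([298.2, 208.9], 0.47, [0.4582, -0.0177]), ([421.0, 215.3], 0.44, [0.4372, -0.3635])]
guard_hinge scene [([387.7, 212.8], 0.87, [0.7149, -0.0143]), ([265.3, 276.6], 0.47, [0.4957, -0.4447])]
jig top [([288.3, 167.8], 0.97, [0.5931, 0.0152])]
jig scene [([356.7, 218.2], 0.57, [0.597, -0.0038])]
mat top [([421.2, 220.0], 0.89, [0.4302, -0.3862]), ([284.6, 197.7], 0.37, [0.5014, 0.0267])]
mat scene [([264.2, 272.4], 0.71, [0.4349, -0.3797])]
scraper top [([365.0, 138.0], 0.95, [0.6835, -0.2204]), ([463.0, 277.6], 0.83, [0.2562, -0.5064]), ([420.9, 217.2], 0.7
[... 285 characters left out ...]
, [0.4685, 0.0411]), ([281.8, 187.9], 0.4, [0.5268, 0.0328])]
chip1 scene []
canister top [([415.3, 153.7], 0.81, [0.6341, -0.3745])]
canister scene [([316.0, 298.7], 0.59, [0.6362, -0.3819])]
drill top [([172.3, 148.5], 0.62, [0.6564, 0.372])]
drill scene [([411.7, 166.2], 0.74, [0.6706, 0.3886])]
mat 0.66 [412.8, 222.9] 938 [[0.501, -0.332], [0.507, -0.429], [0.368, -0.434], [0.362, -0.338]]
scraper 0.92 [466.5, 278.6] 1005 [[0.193, -0.468], [0.332, -0.503], [0.317, -0.573], [0.177, -0.537]]
scraper 0.75 [366.8, 139.0] 673 [[0.617, -0.184], [0.755, -0.246], [0.736, -0.287], [0.599, -0.224]]
scraper 0.58 [421.9, 217.0] 451 [[0.487, -0.359], [0.494, -0.405], [0.392, -0.416], [0.386, -0.371]]
```

View pics/crop1.png

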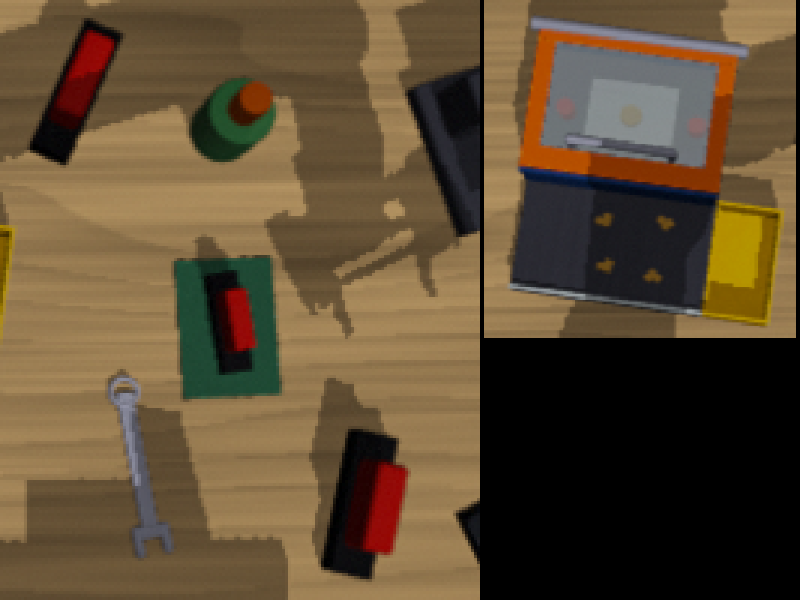

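The crop confirms it: the block on the mat, crop (230,320), top-view (421,216), is clearly smaller than the other two (75,90 and 370,500). It has a foot of about 102 mm and a yaw of about 7°. Four chips show near crop (605,220), (665,222), (605,265) and (653,275). Next I fit the jig pose from its corners.

```bash
cat >> h.py <<'E'
def J(p,P):
    c,s=np.cos(p[2]),np.sin(p[2]);P=np.atleast_2d(P);return np.c_[p[0]+c*P[:,0]-s*P[:,1],p[1]+s*P[:,0]+c*P[:,1],P[:,2]]
def plan(x,y,z,yaw):
    o=get_obs();e=o["ee_pos"];w=np.radians(o["eef_rot"][2]);d=np.array([x,y,z])-e
    t=np.array([np.cos(w)*d[0]+np.sin(w)*d[1],np.sin(w)*d[0]-np.cos(w)*d[1],-d[2]])/.025
    dy=(yaw-np.degrees(w)+90)%180-90
    print("shift",t.round(2),"turn",round(-np.radians(dy)/.15,2),"q7",round(o["qpos"][6],1),"f",o["ft_force"].round(1),"t",o["clock"])
E
python3 - <<'E'
from h import *
im=get_image("top")
uv=np.array([[245,214.6],[318.1,225.4],[343.5,230],[349.6,185],[248.8,169.2],[325.4,178.8]])
P=np.array([[-170,110,43],[-170,-110,43],[-170,-184,52],[-40,-184,52],[-40,110,108],[-40,-110,108]])/1e3
r=least_squares(lambda p:(proj(im,J(p,P))-uv).ravel(),[.6,.01,-.1],loss="soft_l1")
print(r.x,np.degrees(r.x[2]),r.fun.reshape(-1,2).round(1).tolist())
for n,q in dict(ch=[-.105,0,.035],tr=[-.105,-.1475,.004],bar=[-.01,0,.1455],hinge=[.12,0,.1005],o=[0,0,0]).items():print(n,J(r.x,q)[0],proj(im,J(r.x,q))[0])
plan(.44,-.385,.33,7)
c=cv2.Canny(im["pixels"],50,150)
E
```

```text
[ 0.5977  0.0078 -0.1522] -8.71763610466625 [[-0.7, 0.5], [0.5, 0.4], [0.3, -0.7], [0.3, 0.4], [-0.5, -1.3], [-0.0, 0.2]]
ch [0.494  0.0237 0.035 ] [284.8708 198.886 ]
tr [ 0.4716 -0.1221  0.004 ] [333.8476 206.9761]
bar [0.5879 0.0093 0.1455] [287.6246 160.5449]
hinge [ 0.7164 -0.0104  0.1005] [295.2714 119.3732]
o [0.5977 0.0078 0.    ] [290.7308 166.274 ]
shift [ 9.62 -4.69  2.99] turn 2.04 q7 -3.4 f [-0.1 -0.9 -0.5] t 1.35
```

step_arm(steps=[[[0.96, -0.47, 0.2, 0], [0.96, -0.47, 0.2, 0], [0.96, -0.47, 0.3, 0], [0.96, -0.47, 0.3, 0], [0.96, -0.47, 0.4, 0]]], grip=1)

```text
clock: 1.98
ee_pos: [0.355, -0.4875, 0.3698]
eef_rot: [180.0, -0.0, 24.5]
ft_force: [0.5, -0.3, -1.1]
finger_gap: 0.0867
grasp_force: 0.0
```

step_arm(steps=[[[0.96, -0.47, 0.4, 0], [0.96, -0.47, 0.4, 0], [0.96, -0.47, 0.4, 0], [0.96, -0.47, 0.2, 1], [0.96, -0.47, 0.2, 1]]])

```text
clock: 2.6
ee_pos: [0.4425, -0.387, 0.3297]
eef_rot: [-180.0, 0.0, 7.0]
ft_force: [1.8, 0.2, -0.1]
finger_gap: 0.087
grasp_force: 0.0
```

```bash
cat >> h.py <<'E'
def wrist(name=None):
    o=get_obs();im=get_image("wrist")
    from scipy.spatial.transform import Rotation as Ro
    T=np.eye(4);T[:3,:3]=Ro.from_euler("xyz",o["eef_rot"],degrees=True).as_matrix();T[:3,3]=o["ee_pos"]
    im["view"]=np.linalg.inv(T@np.array(im["hand_eye"]))
    if name:cv2.imwrite(f"pics/{name}.png",im["pixels"][:,:,::-1])
    return im
E
python3 - <<'E'
from h import *
o=get_obs();print(o["ee_pos"],o["eef_rot"],o["clock"])
im=wrist("w1")
hsv=cv2.cvtColor(im["pixels"],cv2.COLOR_RGB2HSV)
red=((hsv[...,0]<8)|(hsv[...,0]>172))&(hsv[...,1]>150)&(hsv[...,2]>60)
n,l,s,c=cv2.connectedComponentsWithStats(red.astype(np.uint8))
for k in range(1,n):
    if s[k,4]>300:
        b=cv2.boxPoints(cv2.minAreaRect(np.argwhere(l==k)[:,::-1].astype(np.float32)))
        print(s[k],b.round().tolist(),[onz(im,p,.073)[:2].round(4).tolist() for p in b])
for m in regions_of("wrist","scraper")[:3]:
    b=cv2.boxPoints(cv2.minAreaRect(np.argwhere(m["mask"])[:,::-1].astype(np.float32)));print(m["p"],[onz(im,p,.028)[:2].round(4).tolist() for p in b])
print([(m["uv"],m["p"],onz(im,m["uv"],.003)) for m in mark_of("wrist","scraper")[:2]])
E
```

```text
[ 0.4425 -0.387   0.3297] [-179.9993    0.0016    7.0298] 2.6
[ 299  156   28   77 1984] [[299.0, 156.0], [326.0, 156.0], [326.0, 232.0], [299.0, 232.0]] [[0.4743, -0.3657], [0.4769, -0.3867], [0.4123, -0.395], [0.4095, -0.3723]]
0.67 [[0.4881, -0.3591], [0.4926, -0.3881], [0.3928, -0.4045], [0.3877, -0.3724]]
0.64 [[0.3121, -0.4672], [0.3415, -0.4996], [0.2139, -0.5977], [0.1772, -0.5634]]
[([312.9, 181.8], 0.89, array([ 0.4353, -0.3796,  0.003 ])), ([396.8, 327.5], 0.84, array([ 0.2641, -0.5028,  0.003 ]))]
```

View pics/w1.png

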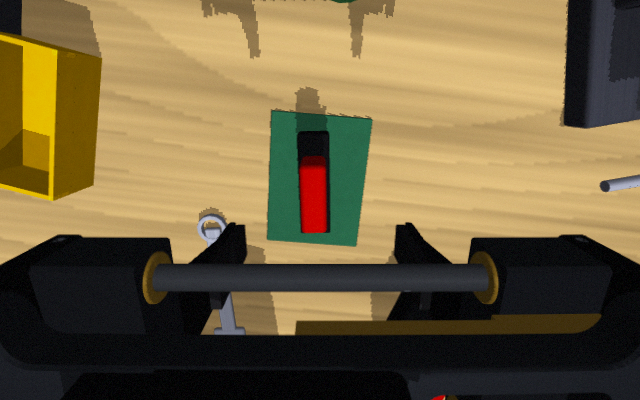

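The wrist view shows the small scraper at (314,180), centred on the mat with the wrench clear below at (220,240). Its centre is at (0.441,-0.381) with yaw about 7.5°, so I descend and grip.

step_arm(steps=[[[0, -0.25, 0.9, 0], [0, 0, 0.9, 0], [0, 0, 0.9, 0], [0, 0, 0.9, 0], [0, 0, 0.9, 0]]])

```text
clock: 3.38
ee_pos: [0.4404, -0.3827, 0.2169]
eef_rot: [180.0, 0.0, 7.4]
ft_force: [0.6, 0.1, 0.2]
finger_gap: 0.0871
grasp_force: 0.0
```

step_arm(steps=[[[0, 0, 0, 0], [0, 0, 0, 0], [0, 0, 0, 0], [0, 0, 0, 0], [0, 0, 0, 0]]], grip=-1, squeeze=35)

```text
clock: 4.0
ee_pos: [0.4415, -0.3815, 0.2176]
eef_rot: [180.0, -0.0, 7.3]
ft_force: [0.6, 0.3, 0.3]
finger_gap: 0.0452
grasp_force: 0.0
```

```bash
python3 - <<'E'
from h import *
o=get_obs();print(o["ee_pos"],o["finger_gap"],o["grasp_force"])
p=[.5977,.0078,-.1522]
t=J(p,[-.105,.15,0])[0];print(t);plan(t[0],t[1],.33,-8.7)
E
```

```text
[ 0.4415 -0.3815  0.2176] 0.045154379897321496 0.0
[0.5167 0.172  0.    ]
shift [  5.81 -21.58  -4.49] turn 1.87 q7 -47.8 f [0.6 0.3 0.3] t 4.0
```

step_arm(steps=[[[0, 0, 0, 0], [0, 0, 0, 0], [0, 0, 0, 0], [0, 0, 0, 0], [0, 0, 0, 0]]])

```text
clock: 4.62
ee_pos: [0.4414, -0.3815, 0.2172]
eef_rot: [-180.0, 0.0, 7.3]
ft_force: [-0.4, 0.8, 0.3]
finger_gap: 0.0217
grasp_force: 34.9
```

step_arm(steps=[[[0, 0, -0.9, 0], [0, 0, -0.9, 0], [0, 0, -0.9, 0], [0, 0, -0.9, 0], [0, 0, -0.9, 0]]])

```text
clock: 5.25
ee_pos: [0.4412, -0.3814, 0.3301]
eef_rot: [-180.0, 0.0, 7.3]
ft_force: [-0.1, -0.6, -2.0]
finger_gap: 0.0222
grasp_force: 34.9
```

step_arm(steps=[[[0.24, -0.9, 0, 0], [0.24, -0.9, 0, 0], [0.24, -0.9, 0, 0], [0.24, -0.9, 0, 0], [0.24, -0.9, 0, 0]]])

```text
clock: 5.88
ee_pos: [0.4566, -0.2641, 0.3287]
eef_rot: [-179.9, 0.1, 7.4]
ft_force: [0.1, 0.2, -1.9]
finger_gap: 0.0215
grasp_force: 34.9
```

step_arm(steps=[[[0.24, -0.9, 0, 0], [0.24, -0.9, 0, 0], [0.24, -0.9, 0, 0], [0.24, -0.9, 0, 0], [0.24, -0.9, 0, 0]]])

```text
clock: 6.5
ee_pos: [0.4717, -0.1488, 0.3287]
eef_rot: [-180.0, 0.1, 7.4]
ft_force: [-0.1, 1.0, -2.6]
finger_gap: 0.0218
grasp_force: 34.9
```

step_arm(steps=[[[0.24, -0.9, 0, 0], [0.24, -0.9, 0, 0], [0.24, -0.9, 0, 0], [0.24, -0.9, 0, 0], [0.24, -0.9, 0, 0]]])

```text
clock: 7.12
ee_pos: [0.4869, -0.0336, 0.3287]
eef_rot: [-180.0, 0.1, 7.4]
ft_force: [-0.5, -0.3, -1.4]
finger_gap: 0.0213
grasp_force: 34.9
```

step_arm(steps=[[[0.24, -0.9, 0, 0], [0.24, -0.9, 0, 0], [0.24, -0.9, 0, 0], [0.24, -0.9, 0, 0], [0.24, -0.9, 0, 0]]])

```text
clock: 7.75
ee_pos: [0.5021, 0.0817, 0.3288]
eef_rot: [-180.0, 0.1, 7.4]
ft_force: [0.3, 0.5, -1.6]
finger_gap: 0.0219
grasp_force: 34.9
```

step_arm(steps=[[[0.24, -0.9, 0, 0], [0.24, -0.9, 0, 0], [0.24, -0.9, 0, 0], [0.24, -0.9, 0, 0.93], [0, 0, 0, 0.93]]])

```text
clock: 8.38
ee_pos: [0.5141, 0.1753, 0.3287]
eef_rot: [-180.0, 0.1, -8.7]
ft_force: [0.2, -1.3, -2.1]
finger_gap: 0.0218
grasp_force: 34.9
```

```bash
python3 - <<'E'
from h import *
p=[.5977,.0078,-.1522]
t=J(p,[-.105,.15,0])[0];print(t);plan(t[0],t[1],.33,-8.7)
im=wrist("w2");print(proj(im,J(p,np.array([[-.17,.11,.043],[-.17,-.11,.043],[-.045,.11,.1],[-.045,-.11,.1],[-.04,.11,.108],[-.04,-.11,.108]]))))
top=get_image("top");a=cv2.resize(top["pixels"][100:240,200:360],None,fx=5,fy=4,interpolation=3);cv2.imwrite("pics/t2.png",a[:,:,::-1])
E
```

```text
[0.5167 0.172  0.    ]
shift [ 0.12  0.11 -0.05] turn 0.0 q7 -127.2 f [ 0.2 -1.3 -2.1] t 8.375
[[364.9191 247.8287]
 [588.6658 247.1483]
 [384.8364 120.2524]
 [702.3735 122.2724]
 [387.8349 113.2264]
 [719.0044 115.6501]]
```

View pics/w2.png

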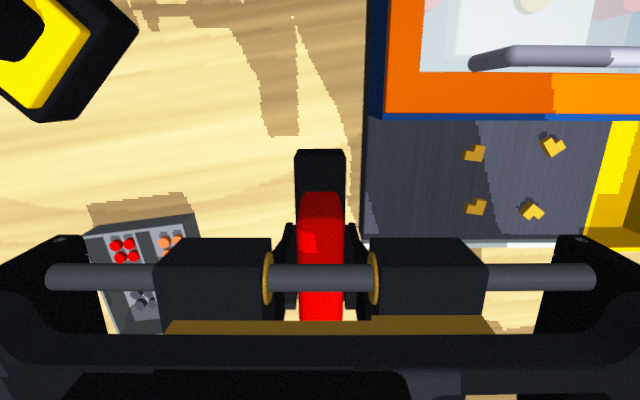

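The wrist view shows the four chips at about (475,153), (552,146), (476,207) and (532,211). The lip corner near (364,243) and guard corner near (386,114) match the fitted pose to 1-5 px. I'll check where the scraper sits in the hand, then descend.

```bash
python3 - <<'E'
from h import *
im=wrist();o=get_obs()
c=o["ee_pos"];w=np.radians(o["eef_rot"][2])
px=lambda x,y,z:proj(im,J([c[0],c[1],w],[x,y,c[2]-.2142+z]))[0]
for q in[(.05,.015,.025),(.05,-.015,.025),(.03,.011,.07),(.03,-.011,.07)]:print(q,px(*q))
g=cv2.cvtColor(im["pixels"],cv2.COLOR_RGB2GRAY)
print("rows",[(r,int(g[r,320])) for r in range(140,160,2)],"red",[(r,im["pixels"][r,320].tolist()) for r in range(184,200,2)])
p=[.5977,.0078,-.1522];t=J(p,[-.105,.09,0])[0];print(t);plan(t[0],t[1],.2515,-8.7)
for m in mark_of("wrist","chip1")[:6]:
    q=onz(im,m["uv"],.035);d=q[:2]-p[:2];print(m["p"],J([0,0,.1522],[d[0],d[1],0])[0])
E
```

```text
(0.05, 0.015, 0.025) [294.0983 149.1957]
(0.05, -0.015, 0.025) [347.9337 148.9988]
(0.03, 0.011, 0.07) [296.222  212.0326]
(0.03, -0.011, 0.07) [346.7617 211.8546]
rows [(140, 238), (142, 237), (144, 239), (146, 237), (148, 189), (150, 12), (152, 11), (154, 10), (156, 17), (158, 19)] red [(184, [25, 27, 28]), (186, [15, 17, 19]), (188, [20, 20, 22]), (190, [20, 21, 20]), (192, [102, 1, 0]), (194, [111, 9, 11]), (196, [107, 4, 4]), (198, [111, 6, 9])]
[0.5076 0.1127 0.    ]
shift [0.08 2.43 3.1 ] turn 0.03 q7 -126.7 f [ 0.3  0.3 -2.5] t 8.525
0.79 [-0.0788  0.0168  0.    ]
0.79 [-0.131  0.006  0.   ]
0.63 [-0.1329 -0.0508  0.    ]
0.58 [-0.071 -0.053  0.   ]
```

The scraper sits centred in the hand within 1 mm, and the chips lie within ±35 mm of the centre line. I descend at jig y +90.

step_arm(steps=[[[0.08, 0.81, 0, 0.03], [0, 0.81, 0, 0], [0, 0.81, 0, 0], [0, 0, 0.8, 0], [0, 0, 0.8, 0]]])

```text
clock: 9.2
ee_pos: [0.508, 0.11, 0.2895]
eef_rot: [180.0, -0.0, -9.0]
ft_force: [0.2, 0.5, -2.5]
finger_gap: 0.0217
grasp_force: 34.9
```

step_arm(steps=[[[0, 0, 0.7, 0], [0, 0, 0.5, 0], [0, 0, 0.3, 0], [0, 0, 0, 0]]])

```text
clock: 9.7
ee_pos: [0.508, 0.1121, 0.252]
eef_rot: [180.0, 0.0, -8.9]
ft_force: [-0.3, -0.0, -0.5]
finger_gap: 0.0217
grasp_force: 34.9
```

```bash
python3 - <<'E'
from h import *
p=[.5977,.0078,-.1522]
for y in(.09,-.115):
    t=J(p,[-.105,y,0])[0];print(t);plan(t[0],t[1],.2515,-8.7)
E
```

```text
[0.5076 0.1127 0.    ]
shift [-0.02 -0.02  0.02] turn -0.02 q7 -122.2 f [-0.3 -0.  -0.5] t 9.7
[ 0.4765 -0.09    0.    ]
shift [0.01 8.18 0.02] turn -0.02 q7 -122.2 f [-0.3 -0.  -0.5] t 9.7
```

step_arm(steps=[[[0, 0.4, -0.02, 0], [0, 0.4, 0, 0], [0, 0.4, 0, 0], [0, 0.4, 0, 0], [0, 0.4, 0, 0]]])

```text
clock: 10.32
ee_pos: [0.5002, 0.0619, 0.2528]
eef_rot: [-180.0, -0.0, -8.9]
ft_force: [-0.3, 0.3, -0.9]
finger_gap: 0.0219
grasp_force: 34.9
```

step_arm(steps=[[[0, 0.4, 0, 0], [0, 0.4, 0, 0], [0, 0.4, 0, 0], [0, 0.4, 0, 0], [0, 0.4, 0, 0]]])

```text
clock: 10.95
ee_pos: [0.4924, 0.0127, 0.2527]
eef_rot: [-180.0, 0.0, -8.9]
ft_force: [0.2, 1.1, -2.4]
finger_gap: 0.022
grasp_force: 34.9
```

```bash
python3 - <<'E'
from h import *
p=[.5977,.0078,-.1522]
t=J(p,[-.105,-.115,0])[0];plan(t[0],t[1],.2515,-8.7)
E
```

```text
shift [0.01 4.15 0.05] turn -0.03 q7 -109.6 f [ 0.2  1.1 -2.4] t 10.95
```

step_arm(steps=[[[0, 0.4, 0, 0], [0, 0.4, 0, 0], [0, 0.4, 0, 0], [0, 0.4, 0, 0], [0, 0.4, 0, 0]]])

```text
clock: 11.58
ee_pos: [0.4847, -0.0367, 0.2528]
eef_rot: [-180.0, -0.0, -8.9]
ft_force: [0.5, -0.0, -1.7]
finger_gap: 0.0217
grasp_force: 34.9
```

step_arm(steps=[[[0, 0.4, 0, 0], [0, 0.4, 0, 0], [0, 0.4, 0, 0], [0, 0.4, 0, 0], [0, 0.4, 0, 0]]])

```text
clock: 12.2
ee_pos: [0.4768, -0.086, 0.2527]
eef_rot: [-180.0, 0.0, -8.9]
ft_force: [-1.2, 1.0, -2.3]
finger_gap: 0.0215
grasp_force: 34.9
```

step_arm(steps=[[[0, 0.4, 0, 0], [0, 0, 0, 0], [0, -0.5, 0, 0], [0, -0.5, -0.5, 0], [0, -0.5, -0.8, 0]]])

```text
clock: 12.82
ee_pos: [0.4819, -0.0565, 0.2863]
eef_rot: [-180.0, -0.1, -8.8]
ft_force: [1.0, 0.5, -2.4]
finger_gap: 0.022
grasp_force: 34.9
```

step_arm(steps=[[[0, 0, -0.9, 0], [0, 0, -0.9, 0], [0, -0.5, -0.5, 0], [0, -0.9, 0, 0], [0, -0.9, 0, 0]]])

```text
clock: 13.45
ee_pos: [0.4905, 0.0008, 0.3434]
eef_rot: [-180.0, -0.1, -8.9]
ft_force: [1.4, -0.6, -2.6]
finger_gap: 0.0216
grasp_force: 34.9
```

```bash
python3 - <<'E'
from h import *
p=[.5977,.0078,-.1522]
im=wrist();a=im["pixels"]
s=get_image("scene")["pixels"][160:250,270:420]
o=np.zeros((600,640,3),np.uint8);o[:400]=a;o[400:,:333]=cv2.resize(s,(333,200),interpolation=3)
cv2.imwrite("pics/w3.png",o[:,:,::-1])
plan(.441,-.381,.30,7.4)
for m in mark_of("wrist","chip1")[:6]:
    q=onz(im,m["uv"],.004);d=q[:2]-p[:2];print(m["p"],m["uv"],J([0,0,.1522],[d[0],d[1],0])[0])
E
```

```text
shift [ 0.34 15.47  1.73] turn -1.87 q7 -105.6 f [ 0.   0.4 -2.1] t 13.55
0.74 [421.3, 195.5] [-0.1303 -0.1341  0.    ]
0.73 [426.4, 141.5] [-0.0708 -0.1339  0.    ]
0.6 [391.0, 126.5] [-0.0554 -0.0958  0.    ]
0.48 [418.2, 211.1] [-0.1486 -0.1323  0.    ]
```

View pics/w3.png

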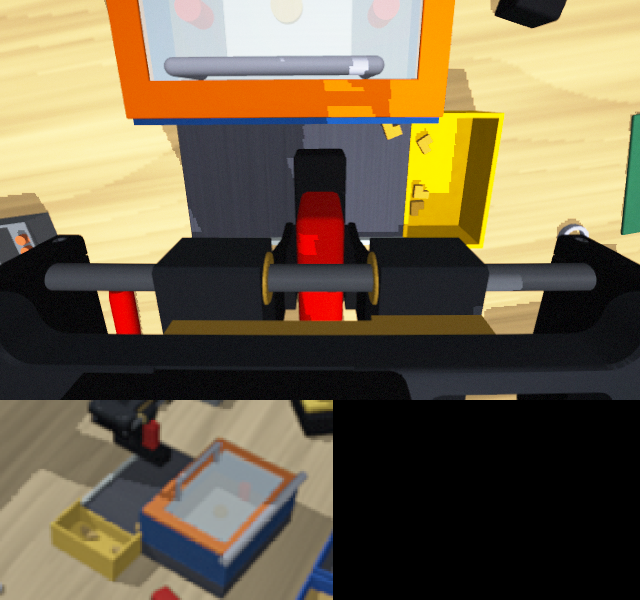

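The view shows three chips in the trough at (421,195), (426,141) and (418,211). One is still on the channel floor, by the housing at (391,130). I'll locate it for a second pass.

```bash
python3 - <<'E'
from h import *
p=[.5977,.0078,-.1522]
def tj(q):
    d=q[:2]-p[:2];return J([0,0,.1522],[d[0],d[1],0])[0,:2]
im=wrist()
for uv in[(391,127),(391,130),(402,130),(383,124),(391,139)]:print(uv,tj(onz(im,uv,.042)),tj(onz(im,uv,.035)))
print("wall/edge proj",proj(im,J(p,np.array([[-.045,-.11,.1],[-.045,-.05,.1],[-.04,-.11,.108],[-.165,-.11,.035],[-.105,-.11,.035],[-.165,0.03,.043]]))))
a=im["pixels"][100:250,360:510]
cv2.imwrite("pics/w4.png",cv2.resize(a,(600,600),interpolation=3)[:,:,::-1])
E
```

```text
(391, 127) [-0.0525 -0.0868] [-0.0532 -0.0884]
(391, 130) [-0.0552 -0.0869] [-0.0559 -0.0885]
(402, 130) [-0.0552 -0.097 ] [-0.0559 -0.0988]
(383, 124) [-0.0499 -0.0793] [-0.0504 -0.0808]
(391, 139) [-0.0634 -0.0875] [-0.0643 -0.0891]
wall/edge proj [[441.6929 124.0793]
 [358.4654 123.9121]
 [446.9027 117.7035]
 [404.5907 236.619 ]
 [409.5322 180.7675]
 [268.3119 240.0643]]
```

View pics/w4.png

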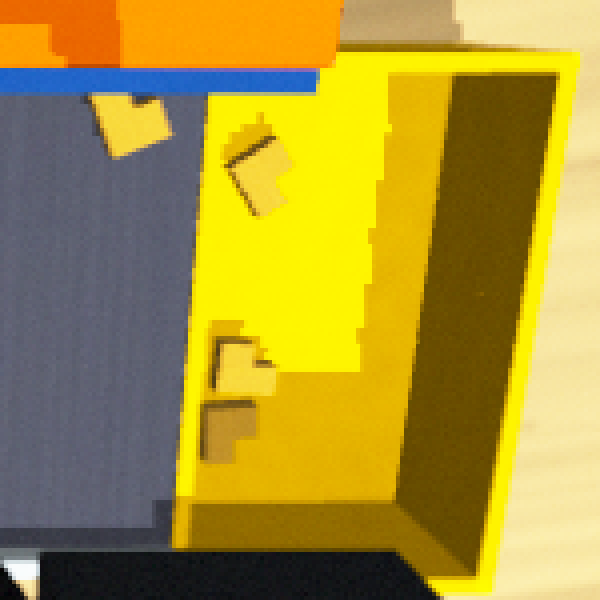

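The last chip lies at about jig (-55,-88), against the wall, and slipped past the foot's end (-55). I redo the pass with the scraper shifted 7.5 mm towards the wall.

```bash
python3 - <<'E'
from h import *
p=[.5977,.0078,-.1522]
for x,y in((-.0975,-.02),(-.0975,-.122)):
    t=J(p,[x,y,0])[0];print(t);plan(t[0],t[1],.2525,-8.7)
E
```

```text
[0.4983 0.0028 0.    ]
shift [ 0.3  -0.17  3.62] turn -0.01 q7 -105.4 f [-0.4  0.7 -2.1] t 13.65
[ 0.4828 -0.098   0.    ]
shift [0.3  3.91 3.62] turn -0.01 q7 -105.4 f [-0.4  0.7 -2.1] t 13.65
```

step_arm(steps=[[[0.1, -0.17, 0.9, 0], [0.1, 0, 0.9, 0], [0.1, 0, 0.9, 0], [0, 0, 0.6, 0], [0, 0, 0.3, 0]]])

```text
clock: 14.28
ee_pos: [0.4981, 0.0013, 0.2521]
eef_rot: [180.0, 0.0, -8.9]
ft_force: [-0.2, -0.4, -2.0]
finger_gap: 0.0217
grasp_force: 34.9
```

step_arm(steps=[[[0, 0.3, 0, 0], [0, 0.3, 0, 0], [0, 0.3, 0, 0]]])

```text
clock: 14.65
ee_pos: [0.4949, -0.0215, 0.2534]
eef_rot: [180.0, -0.1, -9.0]
ft_force: [-0.6, -0.1, -2.4]
finger_gap: 0.0216
grasp_force: 34.9
```

```bash
python3 - <<'E'
from h import *
p=[.5977,.0078,-.1522]
t=J(p,[-.0975,-.125,0])[0];plan(t[0],t[1],.2525,-8.7)
E
```

```text
shift [0.   3.22 0.04] turn -0.03 q7 -105.6 f [-0.6 -0.1 -2.4] t 14.65
```

step_arm(steps=[[[0.03, 0.3, 0, 0], [0, 0.3, 0, 0], [0, 0.3, 0, 0], [0, 0.3, 0, 0], [0, 0.3, 0, 0]]])

```text
clock: 15.28
ee_pos: [0.4896, -0.0583, 0.2527]
eef_rot: [-180.0, 0.0, -8.9]
ft_force: [-0.0, -0.6, -1.8]
finger_gap: 0.0215
grasp_force: 34.9
```

step_arm(steps=[[[0, 0.3, 0, 0], [0, 0.3, 0, 0], [0, 0.3, 0, 0], [0, 0.3, 0, 0], [0, 0.3, 0, 0]]])

```text
clock: 15.9
ee_pos: [0.4838, -0.0954, 0.2528]
eef_rot: [-180.0, 0.0, -8.9]
ft_force: [0.6, -0.7, -1.6]
finger_gap: 0.0216
grasp_force: 34.9
```

step_arm(steps=[[[0, 0.35, 0, 0], [0, 0, 0, 0], [-0.3, 0, -0.8, 0], [0, 0, -0.9, 0], [0, 0, -0.9, 0]]])

```text
clock: 16.52
ee_pos: [0.475, -0.102, 0.3184]
eef_rot: [-180.0, 0.0, -8.9]
ft_force: [0.5, -0.7, -2.5]
finger_gap: 0.0215
grasp_force: 34.9
```

step_arm(steps=[[[0, -0.9, -0.7, 0], [0, -0.9, 0, 0], [0, -0.9, 0, 0], [0, -0.9, 0, 0]]])

```text
clock: 17.02
ee_pos: [0.4891, -0.0124, 0.3353]
eef_rot: [-180.0, -0.0, -8.9]
ft_force: [0.9, 0.0, -1.4]
finger_gap: 0.0217
grasp_force: 34.9
```

```bash
python3 - <<'E'
from h import *
im=wrist();print(get_obs()["ee_pos"])
s=get_image("scene")["pixels"][160:250,270:420]
o=np.zeros((600,800,3),np.uint8);o[:400,:640]=im["pixels"];o[360:,440:]=cv2.resize(s,(360,240),interpolation=3)
cv2.imwrite("pics/w5.png",o[:,:,::-1])
print([(np.round(m["uv"]).tolist(),m["p"]) for m in mark_of("wrist","chip1")[:6]])
plan(.441,-.381,.30,7.4)
E
```

```text
[ 0.4894 -0.0092  0.3355]
[([406.0, 212.0], 0.78), ([420.0, 144.0], 0.61), ([412.0, 195.0], 0.61), ([416.0, 122.0], 0.56)]
shift [ 0.35 14.87  1.41] turn -1.88 q7 -104.2 f [-0.6 -0.9 -2.3] t 17.175
```

View pics/w5.png

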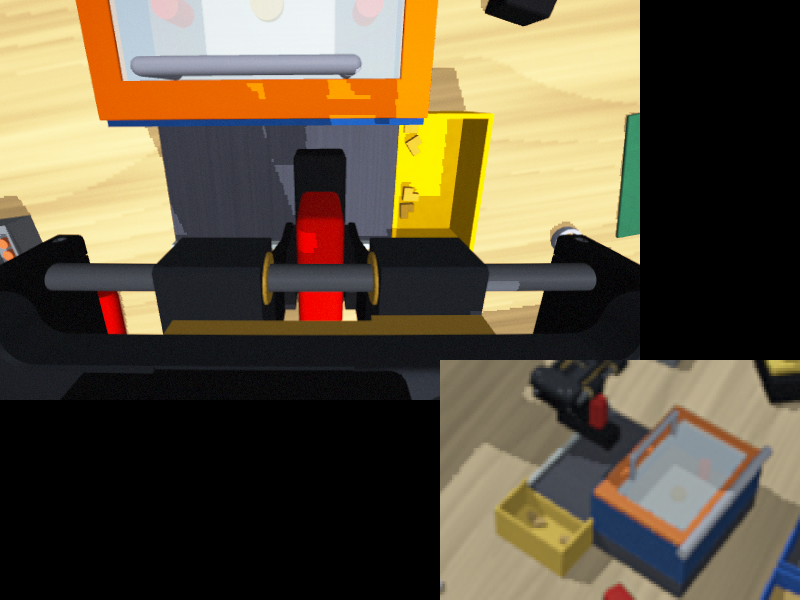

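The channel floor is clear, and all four chips show in the trough (406,212), (412,195), (420,144) and (416,122). I carry the scraper back and check the last chip's height from a second viewpoint on the way.

step_arm(steps=[[[0.02, 0.93, 0, 0], [0.02, 0.93, 0, 0], [0.02, 0.93, 0, 0], [0.02, 0.93, 0, 0], [0.02, 0.93, 0, 0]]])

```text
clock: 17.8
ee_pos: [0.473, -0.1303, 0.3352]
eef_rot: [180.0, 0.0, -9.0]
ft_force: [0.2, 0.3, -2.1]
finger_gap: 0.0215
grasp_force: 34.9
```

step_arm(steps=[[[0.02, 0.93, 0, 0], [0.02, 0.93, 0, 0], [0.02, 0.93, 0, 0]]])

```text
clock: 18.18
ee_pos: [0.4636, -0.1994, 0.3352]
eef_rot: [180.0, 0.0, -9.0]
ft_force: [0.5, -0.1, -2.2]
finger_gap: 0.0216
grasp_force: 34.9
```

```bash
python3 - <<'E'
from h import *
p=[.5977,.0078,-.1522]
im=wrist("w6");print(get_obs()["ee_pos"])
for m in mark_of("wrist","chip1")[:6]:
    r=[]
    for z in(.004,.035):
        d=onz(im,m["uv"],z)[:2]-p[:2];r.append(J([0,0,.1522],[d[0],d[1],0])[0,:2])
    print(np.round(m["uv"]),round(float(m["p"]),2),r)
plan(.441,-.381,.30,7.4)
E
```

```text
[ 0.4628 -0.2027  0.3352]
[222. 124.] 0.78 [array([-0.0483, -0.1265]), array([-0.0457, -0.1363])]
[233. 198.] 0.76 [array([-0.126 , -0.1315]), array([-0.1157, -0.1408])]
[229. 145.] 0.55 [array([-0.0692, -0.1315]), array([-0.0646, -0.1408])]
[230. 214.] 0.55 [array([-0.1447, -0.1263]), array([-0.1325, -0.1362])]
shift [0.28 7.24 1.4 ] turn -1.93 q7 -82.0 f [ 0.7 -0.2 -1.6] t 18.275
```

step_arm(steps=[[[0.03, 0.9, 0, 0], [0.03, 0.9, 0, 0], [0.03, 0.9, 0, 0], [0.03, 0.9, 0, 0], [0.03, 0.9, 0, 0]]])

```text
clock: 18.9
ee_pos: [0.4501, -0.3102, 0.3352]
eef_rot: [-180.0, 0.0, -8.9]
ft_force: [0.8, 0.6, -3.1]
finger_gap: 0.0218
grasp_force: 34.9
```

step_arm(steps=[[[0.03, 0.9, 0, 0], [0.03, 0.9, 0, 0], [0.03, 0.9, 0.5, -0.97], [0, 0, 0.9, -0.97], [0, 0, 0, 0]]])

```text
clock: 19.52
ee_pos: [0.4414, -0.3766, 0.2985]
eef_rot: [-179.8, 0.1, 7.7]
ft_force: [0.2, -0.4, -2.5]
finger_gap: 0.0217
grasp_force: 34.9
```

```bash
python3 - <<'E'
from h import *
plan(.438,-.382,.2177,7.4)
p=[.5977,.0078,-.1522]
t=J(p,[-.01,0,.1455])[0];print(t)
E
```

```text
shift [-0.16  0.2   3.23] turn 0.03 q7 -48.0 f [ 0.2 -0.4 -2.5] t 19.525
[0.5878 0.0093 0.1455]
```

step_arm(steps=[[[-0.16, 0.2, 0.8, 0], [0, 0, 0.8, 0], [0, 0, 0.8, 0], [0, 0, 0.5, 0], [0, 0, 0.2, 0]]])

```text
clock: 20.15
ee_pos: [0.4391, -0.382, 0.2227]
eef_rot: [-180.0, 0.0, 7.7]
ft_force: [0.9, 0.4, -0.6]
finger_gap: 0.0213
grasp_force: 34.9
```

step_arm(steps=[[[0, 0, 0.13, 0], [0, 0, 0, 0]]])

```text
clock: 20.4
ee_pos: [0.439, -0.3822, 0.2199]
eef_rot: [180.0, -0.0, 7.7]
ft_force: [0.2, 0.1, -2.0]
finger_gap: 0.0219
grasp_force: 34.9
```

step_arm(steps=[[[0, 0, 0.07, 0], [0, 0, 0, 0]]])

```text
clock: 20.65
ee_pos: [0.4389, -0.3821, 0.2179]
eef_rot: [180.0, -0.0, 7.7]
ft_force: [-0.2, -0.0, -2.0]
finger_gap: 0.0222
grasp_force: 34.9
```

```bash
python3 - <<'E'
from h import *
o=get_obs();print(o["ee_pos"],o["ft_force"]);plan(.438,-.382,.2177,7.4)
E
```

```text
[ 0.4389 -0.3821  0.2179] [-0.247  -0.0299 -1.9514]
shift [-0.04 -0.01  0.01] turn 0.04 q7 -48.0 f [-0.2 -0.  -2. ] t 20.65
```

step_arm(steps=[[[0, 0, 0.02, 0], [0, 0, 0, 0], [0, 0, 0, 0], [0, 0, 0, 0], [0, 0, 0, 0]]], grip=1)

```text
clock: 21.28
ee_pos: [0.4389, -0.3821, 0.2173]
eef_rot: [-180.0, -0.0, 7.8]
ft_force: [1.0, -0.9, 0.3]
finger_gap: 0.0637
grasp_force: 0.0
```

step_arm(steps=[[[0, 0, -0.6, 0], [0, 0, -0.9, 0], [0, 0, -0.9, 0], [0, 0, -0.9, 0], [0, 0, -0.9, 0]]])

```text
clock: 21.9
ee_pos: [0.4389, -0.3821, 0.3243]
eef_rot: [180.0, -0.0, 7.8]
ft_force: [-0.7, 0.2, 0.1]
finger_gap: 0.0871
grasp_force: 0.0
```

```bash
python3 - <<'E'
from h import *
im=wrist()
for m in regions_of("wrist","scraper")[:2]:
    b=cv2.boxPoints(cv2.minAreaRect(np.argwhere(m["mask"])[:,::-1].astype(np.float32)));print(m["p"],[onz(im,p,.028)[:2].round(4).tolist() for p in b])
print([(m["uv"],m["p"],onz(im,m["uv"],.003)) for m in mark_of("wrist","scraper")[:2]])
print([(m["uv"],m["p"],onz(im,m["uv"],.0)) for m in mark_of("wrist","mat")[:1]])
plan(.5878,.0093,.40,81.3)
E
```

```text
0.96 [[0.3165, -0.4692], [0.34, -0.4978], [0.2127, -0.5896], [0.1834, -0.5588]]
0.59 [[0.486, -0.3606], [0.49, -0.3898], [0.3893, -0.4052], [0.3849, -0.3727]]
[([317.6, 183.5], 0.92, array([ 0.4323, -0.3798,  0.003 ])), ([398.8, 332.0], 0.77, array([ 0.2606, -0.5018,  0.003 ]))]
[]
shift [  8.01 -14.71  -3.08] turn -8.56 q7 -47.2 f [ 0.4  1.  -1.3] t 22.1
```

step_arm(steps=[[[0.53, -0.98, -0.3, 0], [0.53, -0.98, -0.3, 0], [0.53, -0.98, -0.3, 0], [0.53, -0.98, -0.3, 0], [0.53, -0.98, -0.3, 0]]])

```text
clock: 22.72
ee_pos: [0.488, -0.2508, 0.359]
eef_rot: [-179.9, 0.1, 7.7]
ft_force: [0.3, -0.3, -0.2]
finger_gap: 0.0869
grasp_force: 0.0
```

step_arm(steps=[[[0.53, -0.98, -0.3, 0], [0.53, -0.98, -0.3, 0], [0.53, -0.98, -0.3, 0], [0.53, -0.98, -0.3, 0], [0.53, -0.98, -0.3, 0]]])

```text
clock: 23.35
ee_pos: [0.5372, -0.1206, 0.3965]
eef_rot: [-180.0, 0.1, 7.8]
ft_force: [0.6, 0.3, 0.4]
finger_gap: 0.0867
grasp_force: 0.0
```

step_arm(steps=[[[0.53, -0.98, 0, 0], [0.53, -0.98, 0, 0], [0.53, -0.98, 0, 0], [0.53, -0.98, 0, 0], [0.53, -0.98, 0, 0]]])

```text
clock: 23.98
ee_pos: [0.5863, 0.0097, 0.3962]
eef_rot: [-180.0, 0.1, 7.7]
ft_force: [0.3, 0.9, -0.1]
finger_gap: 0.0867
grasp_force: 0.0
```

step_arm(steps=[[[0, 0, 0, -0.95], [0, 0, 0, -0.95], [0, 0, 0, -0.95], [0, 0, 0, -0.95], [0, 0, 0, -0.95]]])

```text
clock: 24.6
ee_pos: [0.586, 0.0088, 0.3962]
eef_rot: [-179.9, 0.1, 48.8]
ft_force: [-0.5, -0.6, 0.7]
finger_gap: 0.0872
grasp_force: 0.0
```

step_arm(steps=[[[0, 0, 0, -0.95], [0, 0, 0, -0.95], [0, 0, 0, -0.95], [0, 0, 0, -0.95]]])

```text
clock: 25.1
ee_pos: [0.586, 0.0088, 0.3962]
eef_rot: [-179.9, 0.0, 81.5]
ft_force: [-0.1, -0.2, 1.2]
finger_gap: 0.0871
grasp_force: 0.0
```

```bash
python3 - <<'E'
from h import *
p=[.5977,.0078,-.1522]
plan(.5878,.0093,.36,81.3)
im=wrist("w7")
print("pred bar ends/mid",proj(im,J(p,np.array([[-.01,.055,.1455],[-.01,0,.1455],[-.01,-.055,.1455],[-.04,.11,.108],[-.045,.11,.1],[-.17,.11,.043]]))))
print([(m["uv"],m["p"],onz(im,m["uv"],.1455)) for m in mark_of("wrist","bar_mid")[:2]])
E
```

```text
shift [0.03 0.07 1.45] turn 0.02 q7 -19.9 f [-0.1 -0.2  1.2] t 25.1
pred bar ends/mid [[325.1399 131.1545]
 [324.5502 200.782 ]
 [324.026  261.8375]
 [288.2863  57.9586]
 [283.3117  59.1144]
 [167.9965  65.8386]]
[([325.5, 200.1], 0.9, array([0.5886, 0.0098, 0.1455]))]
```

View pics/w7.png

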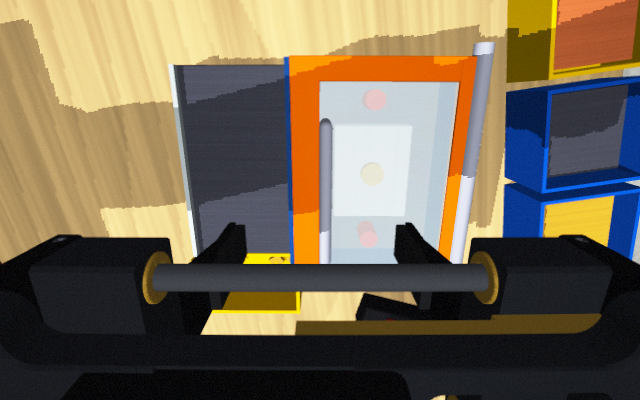

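The wrist view shows the bar along column 326, rows 118-262, between the fingers, with the fit predicting column 324.5. I descend and grip it.

step_arm(steps=[[[0.03, 0.09, 0.8, 0], [0, 0, 0.8, 0], [0, 0, 0.8, 0], [0, 0, 0.7, 0], [0, 0, 0.4, 0]]])

```text
clock: 25.82
ee_pos: [0.5883, 0.0092, 0.3081]
eef_rot: [-179.9, 0.0, 81.2]
ft_force: [0.3, 0.4, 0.4]
finger_gap: 0.0871
grasp_force: 0.0
```

step_arm(steps=[[[0, 0, 0, 0], [0, 0, 0, 0], [0, 0, 0, 0], [0, 0, 0, 0], [0, 0, 0, 0]]], grip=-1, squeeze=25)

```text
clock: 26.45
ee_pos: [0.5886, 0.0092, 0.31]
eef_rot: [180.0, -0.0, 81.2]
ft_force: [0.0, 0.2, 0.6]
finger_gap: 0.0451
grasp_force: 0.0
```

step_arm(steps=[[[0, 0, 0, 0], [0, 0, 0, 0], [0, 0, 0, 0], [0, 0, 0, 0], [0, 0, 0, 0]]])

```text
clock: 27.08
ee_pos: [0.5893, 0.0091, 0.31]
eef_rot: [179.9, -0.0, 81.2]
ft_force: [5.6, -0.0, -3.2]
finger_gap: 0.0092
grasp_force: 25.0
```

```bash
python3 - <<'E'
from h import *
o=get_obs();print(o["ee_pos"],o["finger_gap"],o["grasp_force"],o["ft_force"],o["ft_torque"],o["clock"])
for a in range(0,51,5):
    r=np.radians(a);dx=-130*np.cos(r)+45*np.sin(r)+130;dz=130*np.sin(r)+45*np.cos(r)-45
    print(a,round(dx,1),round(dz,1),"units",round(dx/25,2),round(dz/25,2))
E
```

```text
[0.5893 0.0091 0.31  ] 0.009236412964104265 25.000636875629425 [ 5.6435 -0.0029 -3.1624] [-0.0993 -1.2417  0.0567] 27.075
0 0.0 0.0 units 0.0 0.0
5 4.4 11.2 units 0.18 0.45
10 9.8 21.9 units 0.39 0.88
15 16.1 32.1 units 0.64 1.28
20 23.2 41.7 units 0.93 1.67
25 31.2 50.7 units 1.25 2.03
30 39.9 59.0 units 1.6 2.36
35 49.3 66.4 units 1.97 2.66
40 59.3 73.0 units 2.37 2.92
45 69.9 78.7 units 2.8 3.15
50 80.9 83.5 units 3.24 3.34
```

Gripped: gap 9.2 mm, 25 N. I lift along the arc, about 2.5-5° per row.

step_arm(steps=[[[0, 0.12, -0.23, 0], [0, 0.09, -0.22, 0], [0, 0.1, -0.22, 0], [0, 0.11, -0.21, 0], [0, 0, 0, 0]]])

```text
clock: 27.7
ee_pos: [0.5991, 0.0077, 0.3322]
eef_rot: [180.0, 0.0, 81.2]
ft_force: [2.8, 1.4, -5.2]
finger_gap: 0.009
grasp_force: 25.0
```

```bash
cat >> h.py <<'E'
def ang(p=(.5977,.0078,-.1522),cal=0):
    o=get_obs();d=o["ee_pos"][:2]-np.array(p[:2]);q=J([0,0,-p[2]],[d[0],d[1],0])[0]
    x=.12-q[0];z=o["ee_pos"][2]-.164-.1005
    print("bar rel",x,z,"r",np.hypot(x,z),"angle",np.degrees(np.arctan2(z,x)-np.arctan2(45,130)),o["ft_force"].round(1),o["finger_gap"],o["grasp_force"],o["clock"])
E
python3 -c "
from h import *
ang()
im=wrist('w8');print([m['uv'] for m in mark_of('wrist','bar_mid')[:1]])"
```

```text
bar rel 0.11857350765952487 0.06766373358499972 r 0.13652127146106288 angle 10.617662845143345 [ 2.8  1.4 -5.2] 0.009045230250066436 24.99269127845764 27.7
[[320.3, 250.3]]
```

step_arm(steps=[[[0, 0.25, -0.4, 0], [0, 0.29, -0.39, 0], [0, 0.32, -0.36, 0], [0, 0.35, -0.33, 0], [0, 0, 0, 0]]])

```text
clock: 28.42
ee_pos: [0.6289, 0.0032, 0.3708]
eef_rot: [-179.9, 0.0, 81.2]
ft_force: [-11.3, 0.2, 5.7]
finger_gap: 0.0089
grasp_force: 25.0
```

```bash
python3 -c "
from h import *
ang()"
```

```text
bar rel 0.08843945006463995 0.10628804515766277 r 0.13827033257779234 angle 31.143568185773535 [-11.3   0.2   5.7] 0.008858214436141421 24.99933511018753 28.425
```

step_arm(steps=[[[0, 0.15, -0.17, 0], [0, 0.17, -0.15, 0], [0, 0.19, -0.14, 0], [0, 0.2, -0.13, 0], [0, 0, 0, 0]]])

```text
clock: 29.05
ee_pos: [0.6466, 0.0005, 0.385]
eef_rot: [-180.0, 0.0, 81.2]
ft_force: [-6.4, 0.4, 2.7]
finger_gap: 0.0089
grasp_force: 25.0
```

```bash
python3 -c "
from h import *
ang()"
```

```text
bar rel 0.07055186214135259 0.12052606997713988 r 0.13965707570956382 angle 40.56325334370403 [-6.4  0.4  2.7] 0.008909188810112054 24.997423589229584 29.05
```

step_arm(steps=[[[0, 0.2, -0.12, 0], [0, 0.21, -0.12, 0], [0, 0.21, -0.11, 0], [0, 0.18, -0.08, 0], [0, 0, 0, 0]]])

```text
clock: 29.68
ee_pos: [0.6664, -0.0026, 0.3961]
eef_rot: [180.0, -0.0, 81.2]
ft_force: [-6.4, 1.3, 4.5]
finger_gap: 0.0084
grasp_force: 25.0
```

```bash
python3 - <<'E'
from h import *
ang()
p=np.array([.5977,.0078,-.1522])
ims=dict(scene=get_image("scene"),top=get_image("top"))
for c in ims:
    b=mark_of(c,"bar_mid")[:1];print(c,[(m["uv"],m["p"]) for m in b])
def gp(a,x,y,z): # guard point rel hinge: x toward front, z normal
    r=np.radians(a);return J(p,[.12-x*np.cos(r)+z*np.sin(r),y,.1005+x*np.sin(r)+z*np.cos(r)])[0]
# silhouettes: orange mask vs predicted frame, by IoU over the angle
for c,im in ims.items():
    hsv=cv2.cvtColor(im["pixels"],cv2.COLOR_RGB2HSV);M=((hsv[...,0]>5)&(hsv[...,0]<16)&(hsv[...,1]>200)&(hsv[...,2]>90))
    ctr=proj(im,gp(50,.08,0,0))[0];yy,xx=np.mgrid[:400,:640];M&=np.hypot(xx-ctr[0],yy-ctr[1])<75
    out=[]
    for a in range(36,64,2):
        P=np.zeros((400,640),np.uint8)
        q=lambda i:np.round(proj(im,np.array([gp(a,x,y,.008) for x,y in((i,.11-i),(i,-.11+i),(.16-i,-.11+i),(.16-i,.11-i))])) ).astype(np.int32)
        cv2.fillPoly(P,[q(0)],1);cv2.fillPoly(P,[q(.02)],0)
        out.append((a,round(float((P&M).sum()/(P|M).sum()),3)))
    print(c,M.sum(),out,[proj(im,gp(a,.13,0,.045))[0].round(1).tolist() for a in(45,50,55)])
s=ims["scene"]["pixels"][140:260,270:430]
t=ims["top"]["pixels"][100:240,225:365]
o=np.zeros((600,800,3),np.uint8);o[:400,:400]=cv2.resize(t,(400,400),interpolation=3);o[:300,400:]=cv2.resize(s,(400,300),interpolation=3)
cv2.imwrite("pics/end.png",o[:,:,::-1])
E
```

```text
bar rel 0.050484520338381536 0.13164834816915466 r 0.14099636296537377 angle 49.92568371179447 [-6.4  1.3  4.5] 0.008435269216787947 24.997599720954895 29.675
scene [([378.8, 177.1], 0.67)]
top []
scene 0 [(36, 0.0), (38, 0.0), (40, 0.0), (42, 0.0), (44, 0.0), (46, 0.0), (48, 0.0), (50, 0.0), (52, 0.0), (54, 0.0), (56, 0.0), (58, 0.0), (60, 0.0), (62, 0.0)] [[377.5, 178.7], [380.5, 179.0], [383.5, 179.6]]
top 465 [(36, 0.225), (38, 0.238), (40, 0.235), (42, 0.264), (44, 0.305), (46, 0.371), (48, 0.362), (50, 0.346), (52, 0.283), (54, 0.241), (56, 0.218), (58, 0.201), (60, 0.187), (62, 0.158)] [[290.0, 128.7], [290.5, 124.2], [291.1, 119.5]]
```

View pics/end.png

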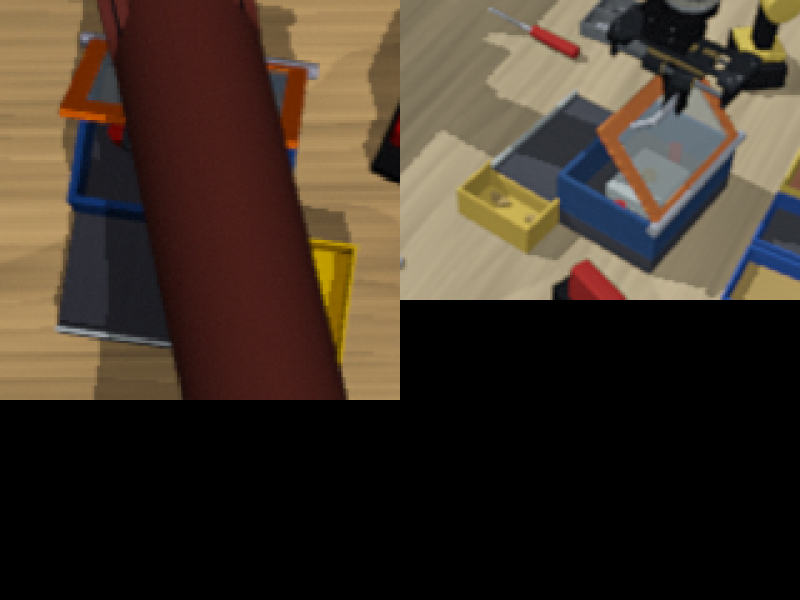

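The pictures show the guard standing open with the fingers on the bar (top crop (85,95), scene crop (670,120)) and the chips in the trough (500,205). Tool kinematics, after allowing for a small slip in the pads, give 48.8-49.9°. The top silhouette gives about 47.5° and the scene mark about 47°. I nudge it up a little.

step_arm(steps=[[[0, 0.06, -0.05, 0], [0, 0.06, -0.04, 0], [0, 0, 0, 0], [0, 0, 0, 0], [0, 0, 0, 0]]])

```text
clock: 30.5
ee_pos: [0.6692, -0.003, 0.3974]
eef_rot: [180.0, -0.0, 81.2]
ft_force: [-5.0, 1.5, 2.1]
finger_gap: 0.0092
grasp_force: 25.0
```

```bash
python3 - <<'E'
from h import *
ang();a=get_image("scene");ang()
print([(m["uv"],m["p"]) for m in mark_of("scene","bar_mid")[:1]])
E
```

```text
bar rel 0.047681357091150844 0.13288358329160743 r 0.1411791717020305 angle 51.167479679505306 [-5.   1.5  2.1] 0.009173182795734366 24.996532201766968 30.5
bar rel 0.04768620660754211 0.1329053220044954 r 0.14120127094943516 angle 51.168606673379024 [-5.7  1.   1.8] 0.009394836658993043 24.996415972709656 30.55
[([383.7, 175.9], 0.78)]
```

```bash
python3 -c "
from h import *
print(hand_in())"
```

```text
the job is handed in; nothing more can be done
None
```

The job is handed in, with no verdict returned: all four chips are in the trough, the scraper is back upright on its mat and released, and the gripper is holding the guard at an estimated 50° (image checks scattered from about 47° to 55°).

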